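Zero the bench mill and back it off three clicks

TASK

The squat, wide mill is to grind dried petals for the candles, so set its burrs: turn the ring on its top clockwise until the burrs touch and it stops, then back it off (counter-clockwise) three clicks and let go. Each click is one tick on the collar under the ring. Leave the ring of the tall slim mill alone and do not knock over the empty glass that stands between the mills.

Things in the scene. Friction and masses are not known exactly. Their poses are not given: they have to be found in the camera images.
- squat_ring (a joint): Ring on top of the squat mill, rad. 0 = burrs touch: hard stop, pointer at the long mark on the collar. Grows counter-clockwise seen from above, to a stop at 2.09. One click = one tick = 20 degrees (0.349 rad); three = 1.047. The clicks are marks only: it turns smoothly, light friction (0.06 N m), and stays where left. It starts between 0.5 and 1.3.
- squat_grip (a point): Squat mill: dark wood, 104 mm across, 115 mm high, fixed, side crank. Its aluminium ring (72 mm across) carries an upright bar, 64 long, 16 thick, standing 38 mm above the ring; pinch it from above across the 16 mm. This point: centre of the bar's top edge, on the ring's vertical axis, 173 mm above the bench; x along the bar to the black pointer, y across it, z up; turns with the ring.
- slim_pointer (a point): Tip of the black pointer on the ring of the other, tall slim mill (same wood and metal; 64 mm across, 175 mm high, ring 52 mm across with the same kind of bar, its top 233 mm above the bench). It lies 36 mm from that ring's axis, 190 mm above the bench. To be left as it is.
- glass: Empty clear drinking-glass shaped candle jar, 68 mm across, 85 mm high, standing upright and loose between the two mills. Origin at the centre of its underside, z up.

How it is judged:
By the outcome, as a careful person would: the job done as asked, in the order asked, and still so for the second after the job is handed in, with the robot touching nothing.
It also fails if it takes over 34 s, if anything falls off the work surface, if the arm or the gripper's body presses on something with over 40 N, if the wrist force passes 120 N, or if a joint passes its speed limit or range.

ROBOT

A 6-joint arm with a two-finger parallel gripper is mounted at the origin on the work surface. World frame = base frame: x ahead of the robot, y to its left, z up, the work surface at z = 0. Lengths are in mm, angles in rad, forces in N, time in s.
With the tool pointing down it reaches from about 375 to 900 mm from the base axis. Payload 3.1 kg.
Tool frame: the origin (TCP) lies on the centre line of the jaws, within the pads' length; the fingertips stand 19 mm ahead of it and the grasp point (between the pads) is the TCP; z points along the fingers, y is the line along which they close (so a half turn about z gives the same grasp; the last joint's range is limited). The gripper opens to 85 mm and grips with 20 to 120 N. Pads are 22 mm wide; open, the fingers measure 114 mm over their backs; the gripper's body (76 mm by 85 mm) begins 54 mm behind the grasp point. The pads swing forward as they close: fully open they stand 13 mm farther back than shut.
Start: joints at [0.941, 0.527, 1.433, -0, 1.181, -0.178], TCP at [272.824, 562.285, 250.31] pointing down, gripper open.
Joint ranges: [-3.08, 3.08], [-0.75, 2.2], [0.22, 2.44], [-1.43, 4.57], [0, 2.65], [-2.85, 2.85]. Speed limits (rad/s): [2.79, 2.79, 3.14, 3.14, 3.14, 3.14].

INTERFACE

Orientations are given as a rotation vector (axis times angle).
In Python, from plant import * gives the robot as it stands.
- The arm moves only by the shell command python3 -m jog 'ROWS' [FORCE]. ROWS is JSON, a list of rows, each an object of numbers: "dx", "dy", "dz": the shift along the world's x, y, z in m; "twist": the turn about the world's z in degrees; "claw": the finger opening in m, from 0 to 0.0854. In form: [{"dx": .., "dy": .., "dz": .., "twist": .., "claw": ..}, ...]. A call has 1 to 8 rows; each row is the pose to reach, as a shift and turn from the pose commanded when the call began; what a row does not reach only later rows make up. A row lasts 1/8 s, in which the tool goes at most 62.5 mm and 10.7 degrees, less where a joint would pass 70% of its speed; a pose out of reach is approached as far as the arm can. A call with a gripper value outside its range is refused whole. The fingers move at their own pace and stop on an object; FORCE is the grip in N (left out, the last holds). Time passes only in rows, so rows that repeat a pose let the fingers close. It gives the time, the measured TCP pose, the force, the opening and the grip force at its end, in the units of the state.
- get_obs(): the state, without advancing time (a new reading comes with each control period).
- camera(name): name is "scene" or "top"; returns a dict with "image" (384x512x3 uint8, blue, green, red), "camera_matrix" (3x3 intrinsics, pixels), "rvec" (rotation vector, rad) and "tvec" (3), from world to camera coordinates, as OpenCV has them. Camera axes: x right, y down, z forward; pixel columns grow to the right and rows downward; lengths in mm; the calibration is good to about 2 mm. A picture is of the moment at which its call begins. There is no depth.
- close_job(): hands the job in; it is judged then, once.
The state is a dict: "clock": time; "qpos": joint angles; "qd": joint speeds; "joint_efforts": joint torques, N m; "tcp_pos": TCP position; "orientation": TCP orientation; "force": force on the tool from outside, world axes, zero at the start; "ft_torque": the same for the moment, N m; "opening": finger opening in mm; "gripper_force": force on a finger pad.
Only numpy, scipy, OpenCV 4.12 (cv2) and the standard library are available. Lean on these libraries where they do the work, as an engineer would, in place of code of your own. Each camera call takes 0.05 s, during which the arm holds its last target. There are 200 camera calls.

## Working session

There is one attempt and no reset: what is moved stays moved. The work goes in short steps, Python scripts to look and compute and a shell command to move; the robot and the scene stay as the last step left them, time stands still between calls to the robot, and variables do not carry over. Pictures are saved under pics/ and viewed, at most 10 in all, crops included, and the job is handed in when it is done.

```bash
mkdir -p pics; python3 - <<'E'
from plant import *
import cv2,pickle
d={}
for n in("scene","top"):
    c=camera(n);d[n]=c;cv2.imwrite(f"pics/{n}0.png",c["image"])
pickle.dump(d,open("c0.pkl","wb"))
o=get_obs();print(o["clock"],o["tcp_pos"],o["orientation"],o["opening"],o["force"])
E
```

```text
0.1 [272.49290768 561.81607968 249.44572568] [-7.03564106e-01 -3.06100386e+00  2.75440974e-03] 85.0355413434486 [ 0.75144722 -0.72807377 -0.21787618]
```

View pics/scene0.png

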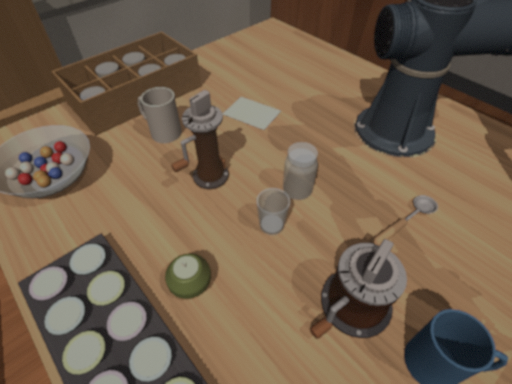

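View pics/top0.png

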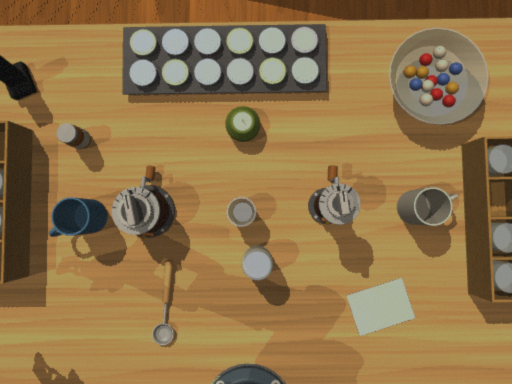

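The squat mill is at scene ≈(370,280) and top ≈(140,210), with the slim mill at top ≈(335,203). The glass is at top (242,212). Next I'll enlarge the squat ring in both views.

```bash
cat > h.py <<'E'
import numpy as np,cv2,pickle
def cast(c,uv,z):
    R=cv2.Rodrigues(np.array(c["rvec"],float))[0];t=np.array(c["tvec"],float).ravel()
    K=np.array(c["camera_matrix"],float)
    p=cv2.undistortPoints(np.array(uv,float).reshape(-1,1,2),K,None).reshape(-1,2)
    o=-R.T@t; d=np.c_[p,np.ones(len(p))]@R
    return o+d*((z-o[2])/d[:,2])[:,None]
def proj(c,P):
    return cv2.projectPoints(np.array(P,float).reshape(-1,3),np.array(c["rvec"],float),np.array(c["tvec"],float),np.array(c["camera_matrix"],float),None)[0].reshape(-1,2)
E
python3 - <<'E'
from h import *
d=pickle.load(open("c0.pkl","rb"))
a=cv2.resize(d["top"]["image"][165:255,95:195],None,fx=4,fy=4,interpolation=2)
b=cv2.resize(d["scene"]["image"][225:345,305:425],None,fx=3,fy=3,interpolation=2)
im=np.zeros((360,760,3),np.uint8);im[:,:400]=a;im[:,400:]=b
cv2.imwrite("pics/crop0.png",im)
t=d["top"]
print(cast(t,[[135,210]],135),cast(t,[[242,212]],85),cast(t,[[340,203]],195))
print(cast(t,[[256,192],[356,192],[256,92]],0))
E
```

```text
[[474.21203104 235.77823903 135.        ]] [[467.66213044   8.00972211  85.        ]] [[ 482.61543161 -192.11233267  195.        ]]
[[ 516.7867086   -23.83618929    0.        ]
 [ 513.87542109 -268.28034955    0.        ]
 [ 766.02894643  -26.79775961    0.        ]]
```

View pics/crop0.png

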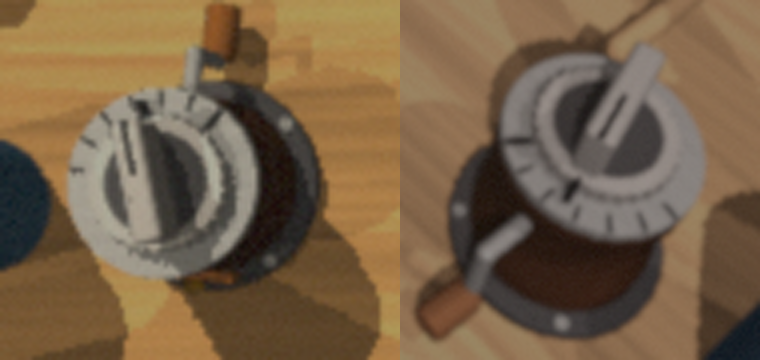

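The top crop shows the bar's top edge from crop (127,116) to (148,240), the pointer at (140,105) and the long mark at (215,115). In the scene crop, the pointer is at (570,187), the long mark at (515,142), and the bar top runs from (650,48) to (592,150).

```bash
python3 - <<'E'
from h import *
d=pickle.load(open("c0.pkl","rb"));T,S=d["top"],d["scene"]
tp=lambda u:[[95+x/4-.4,165+y/4-.4] for x,y in u]
sp=lambda u:[[305+(x-400)/3-.4,225+y/3-.4] for x,y in u]
def f(n,c,uv,z):
    P=cast(c,uv,z);print(n,P[:,:2].round(1).tolist(),P[:,:2].mean(0).round(1), np.linalg.norm(P[0]-P[-1]).round(1), np.degrees(np.arctan2(*(P[0]-P[-1])[1::-1])).round(1))
f("bar T",T,tp([(127,116),(148,240)]),173)
f("collar T",T,tp([(68,182),(262,182)]),115)
f("collar T",T,tp([(165,85),(165,279)]),115)
f("bar S",S,sp([(592,150),(650,48)]),173)
f("collar S",S,sp([(500,120),(704,165)]),115)
for z in(115,125,135):
    f(f"ptr/long T{z}",T,tp([(140,105),(215,115)]),z);f(f"ptr/long S{z}",S,sp([(570,187),(515,142)]),z)
# slim, glass
f("slim ring",T,[[340,203]],200); f("glass rim",T,[[228,212],[256.5,212]],85)
E
```

```text
bar T [[507.7, 243.4], [443.8, 232.0]] [475.7 237.7] 64.9 10.1
collar T [[474.9, 292.7], [473.6, 186.2]] [474.3 239.5] 106.5 89.3
collar T [[527.5, 239.8], [421.4, 239.1]] [474.5 239.5] 106.1 0.4
bar S [[514.5, 246.0], [446.9, 231.1]] [480.7 238.6] 69.2 12.4
collar S [[502.2, 194.0], [443.1, 280.8]] [472.6 237.4] 105.0 -55.7
ptr/long T115 [[516.6, 253.5], [510.7, 212.2]] [513.7 232.9] 41.8 81.8
ptr/long S115 [[505.2, 242.5], [506.4, 207.7]] [505.8 225.1] 34.9 92.0
ptr/long T125 [[516.1, 250.6], [510.1, 209.7]] [513.1 230.2] 41.3 81.8
ptr/long S125 [[510.7, 243.9], [511.9, 209.7]] [511.3 226.8] 34.2 92.0
ptr/long T135 [[515.5, 247.7], [509.6, 207.3]] [512.6 227.5] 40.9 81.8
ptr/long S135 [[516.2, 245.3], [517.4, 211.8]] [516.8 228.6] 33.5 92.0
slim ring [[482.5, -191.2]] [ 482.5 -191.2] 0.0 0.0
glass rim [[468.0, 39.6], [467.3, -24.6]] [467.7   7.5] 64.2 89.3
```

Both views agree. The axis is at about (475, 238.5), the bar at about 10.5°, and the long mark at about −40°, so the ring is at about 0.87 rad, inside the stated range. The tool's closing line is at 64°, so I need a twist of +36.4° to line up. I'll move above the mill first.

```bash
python3 -m jog '[{"dx":0.025,"dy":-0.04,"dz":0.01,"twist":5,"claw":0.06},{"dx":0.055,"dy":-0.088,"dz":0.01,"twist":10,"claw":0.06},{"dx":0.085,"dy":-0.136,"dz":0.01,"twist":16,"claw":0.06},{"dx":0.115,"dy":-0.185,"dz":0.01,"twist":22,"claw":0.06},{"dx":0.145,"dy":-0.233,"dz":0.01,"twist":28,"claw":0.06},{"dx":0.175,"dy":-0.281,"dz":0.01,"twist":33,"claw":0.06},{"dx":0.202,"dy":-0.324,"dz":0.01,"twist":36.4,"claw":0.06},{"dx":0.202,"dy":-0.324,"dz":0.01,"twist":36.4,"claw":0.06}]' 40
python3 - <<'E'
from plant import *
import cv2,numpy as np
from h import *
o=get_obs();print(o["clock"],o["tcp_pos"],o["orientation"],o["opening"],o["qpos"],o["force"])
c=camera("scene");t=camera("top")
im=np.zeros((480,720,3),np.uint8)
im[:,:400]=cv2.resize(c["image"][190:310,320:420],None,fx=4,fy=4,interpolation=2)
im[:320,400:]=cv2.resize(t["image"][170:250,100:180],None,fx=4,fy=4,interpolation=2)
cv2.imwrite("pics/above.png",im)
E
```

```text
clock: 1.1
tcp_pos: [476.7, 235.5, 260.0]
orientation: [-0.279, 3.129, -0.001]
force: [0.0, 0.6, -0.2]
opening: 60.0
gripper_force: 0.0
1.1 [476.74582695 235.4729621  260.00620303] [-2.79167497e-01  3.12893500e+00 -8.78215400e-04] 60.0455839558806 [ 2.48783454e-01  3.90068817e-01  1.65477310e+00 -6.61311437e-04
  1.09661432e+00 -1.49968221e+00] [ 0.03693462  0.62708736 -0.22994334]
```

View pics/above.png

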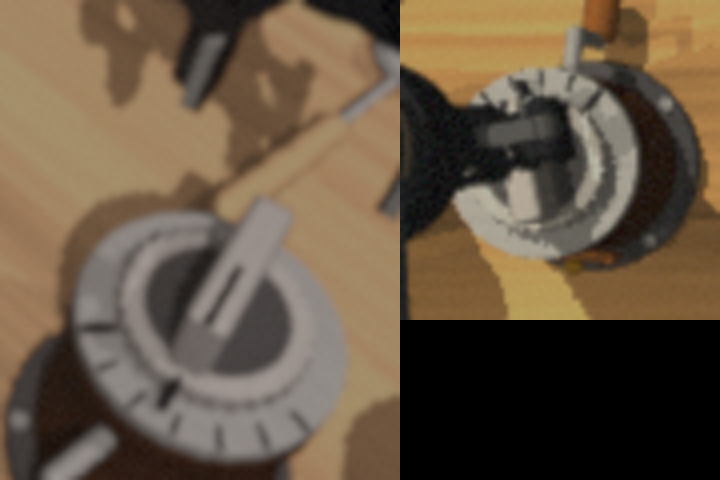

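The scene view shows the bar between the open fingers' line, from about crop (277,205) to (205,322), and the alignment is consistent with my measurements. Next I descend and close gently.

```bash
python3 -m jog '[{"dx":0.001,"dz":-0.03,"claw":0.06},{"dx":0.001,"dz":-0.06,"claw":0.06},{"dx":0.001,"dz":-0.085,"claw":0.06},{"dx":0.001,"dz":-0.098,"claw":0.06},{"dx":0.001,"dz":-0.098,"claw":0.06},{"dx":0.001,"dz":-0.098,"claw":0.005},{"dx":0.001,"dz":-0.098,"claw":0.005},{"dx":0.001,"dz":-0.098,"claw":0.005}]' 30
python3 -m jog '[{"claw":0.005},{"claw":0.005},{"claw":0.005},{"claw":0.005}]' 30
python3 -c "
from plant import *
o=get_obs();print(o['ft_torque'],o['qpos'],o['tcp_pos'])"
```

```text
[-0.03155145  0.03050571 -0.0235863 ] [ 2.53934970e-01  3.89428219e-01  1.65618338e+00  7.03712814e-04
  1.09736319e+00 -1.49865424e+00] [474.4873731  238.00459279 259.92152283]validation failed for argument at $[0]...
validation failed for argument at $[0]...
```

Each row seems to need every field, so I'll resend with all of them.

```bash
python3 -m jog '[{"dx":0.001,"dy":0,"dz":-0.03,"twist":0,"claw":0.06},{"dx":0.001,"dy":0,"dz":-0.06,"twist":0,"claw":0.06},{"dx":0.001,"dy":0,"dz":-0.085,"twist":0,"claw":0.06},{"dx":0.001,"dy":0,"dz":-0.098,"twist":0,"claw":0.06},{"dx":0.001,"dy":0,"dz":-0.098,"twist":0,"claw":0.06},{"dx":0.001,"dy":0,"dz":-0.098,"twist":0,"claw":0.005},{"dx":0.001,"dy":0,"dz":-0.098,"twist":0,"claw":0.005},{"dx":0.001,"dy":0,"dz":-0.098,"twist":0,"claw":0.005}]' 30 && python3 -m jog '[{"dx":0,"dy":0,"dz":0,"twist":0,"claw":0.005},{"dx":0,"dy":0,"dz":0,"twist":0,"claw":0.005},{"dx":0,"dy":0,"dz":0,"twist":0,"claw":0.005}]' 30
python3 -c "
from plant import *
o=get_obs();print(o['ft_torque'],o['qpos'],o['tcp_pos'])"
```

```text
clock: 2.2
tcp_pos: [476.3, 238.4, 163.3]
orientation: [-0.287, 3.127, 0.0]
force: [-0.8, -0.2, 4.2]
opening: 15.9
gripper_force: 31.1
clock: 2.58
tcp_pos: [476.3, 238.4, 163.2]
orientation: [-0.287, 3.127, 0.001]
force: [-0.1, -0.4, 5.8]
opening: 15.8
gripper_force: 31.5
[-0.04122284  0.22031408  0.01263349] [ 2.54057028e-01  5.28555042e-01  1.74848360e+00  9.18146198e-05
  8.62996864e-01 -1.50005798e+00] [476.2880572  238.37795105 163.24666494]
```

The bar is gripped: the opening is 15.8 mm with no side load. Now I turn it clockwise.

```bash
python3 -m jog '[{"dx":0,"dy":0,"dz":0,"twist":-6,"claw":0.005},{"dx":0,"dy":0,"dz":0,"twist":-12,"claw":0.005},{"dx":0,"dy":0,"dz":0,"twist":-18,"claw":0.005},{"dx":0,"dy":0,"dz":0,"twist":-24,"claw":0.005},{"dx":0,"dy":0,"dz":0,"twist":-30,"claw":0.005},{"dx":0,"dy":0,"dz":0,"twist":-36,"claw":0.005},{"dx":0,"dy":0,"dz":0,"twist":-40,"claw":0.005},{"dx":0,"dy":0,"dz":0,"twist":-40,"claw":0.005}]' 30
python3 -c "
from plant import *
o=get_obs();print(o['ft_torque'],o['qpos'],o['tcp_pos'])"
python3 -m jog '[{"dx":0,"dy":0,"dz":0,"twist":-2,"claw":0.005},{"dx":0,"dy":0,"dz":0,"twist":-4,"claw":0.005},{"dx":0,"dy":0,"dz":0,"twist":-4,"claw":0.005}]' 30
python3 -c "
from plant import *
o=get_obs();print(o['ft_torque'],o['qpos'])"
```

```text
clock: 3.58
tcp_pos: [476.1, 237.4, 163.2]
orientation: [0.799, 3.037, -0.002]
force: [-0.4, -3.4, 7.6]
opening: 15.7
gripper_force: 31.6
[-0.60533731  0.18926811 -0.04580738] [ 0.25322265  0.52837316  1.74895475 -0.00218965  0.86386947 -0.80148949] [476.11050465 237.38549971 163.23588498]
clock: 3.95
tcp_pos: [476.1, 237.3, 163.3]
orientation: [0.904, 3.007, -0.002]
force: [-0.6, -3.7, 7.0]
opening: 15.8
gripper_force: 31.6
[-0.59382101  0.14866729 -0.05569086] [ 0.25312803  0.52830681  1.74899427 -0.00239484  0.86398835 -0.73190113]
```

It has turned 44° so far and the moment is only friction (0.056 N m). I'll continue in small steps.

```bash
P="
from plant import *
o=get_obs();print('MZ',o['ft_torque'],'ROT',o['orientation'],'Q6',o['qpos'][5])"
python3 -m jog '[{"dx":0,"dy":0,"dz":0,"twist":-2,"claw":0.005},{"dx":0,"dy":0,"dz":0,"twist":-2,"claw":0.005}]' 30 >/dev/null; python3 -c "$P"
python3 -m jog '[{"dx":0,"dy":0,"dz":0,"twist":-2,"claw":0.005},{"dx":0,"dy":0,"dz":0,"twist":-2,"claw":0.005}]' 30 >/dev/null; python3 -c "$P"
python3 -m jog '[{"dx":0,"dy":0,"dz":0,"twist":-2,"claw":0.005},{"dx":0,"dy":0,"dz":0,"twist":-2,"claw":0.005}]' 30 >/dev/null; python3 -c "$P"
```

```text
MZ [-0.6536409   0.14975547 -0.07912532] ROT [ 9.56735007e-01  2.99114967e+00 -2.33287942e-03] Q6 -0.6969738968655158
MZ [-0.63592487  0.14528081 -0.0332424 ] ROT [ 1.00870841e+00  2.97399933e+00 -2.48500214e-03] Q6 -0.6620597027925794
MZ [-0.64450239  0.15838153 -0.07668123] ROT [ 1.06038456e+00  2.95600162e+00 -2.57064196e-03] Q6 -0.6272102892172999
```

```bash
P="
from plant import *
o=get_obs();print('MZ',o['ft_torque'],'ROT',o['orientation'],'Q6',o['qpos'][5])"
python3 -m jog '[{"dx":0,"dy":0,"dz":0,"twist":-2,"claw":0.005},{"dx":0,"dy":0,"dz":0,"twist":-2,"claw":0.005}]' 30 >/dev/null; python3 -c "$P"
python3 -m jog '[{"dx":0,"dy":0,"dz":0,"twist":-2,"claw":0.005},{"dx":0,"dy":0,"dz":0,"twist":-2,"claw":0.005}]' 30 >/dev/null; python3 -c "$P"
```

```text
MZ [-0.57830409  0.24367865  0.79842002] ROT [ 1.10563496  2.93873771 -0.00370097] Q6 -0.595083163398214
MZ [-0.43512695  0.27728783  1.597615  ] ROT [ 1.15040491  2.92063982 -0.00485539] Q6 -0.5628830367670543
```

The stop was met at about −50° (the moment climbs 0.8 then 1.6 N m), which agrees with the image. I'm now 4° past contact, so the back-off is +64° from here, ending at +10° relative to the original grip.

```bash
P="
from plant import *
o=get_obs();print('MZ',o['ft_torque'],'ROT',o['orientation'],'Q6',o['qpos'][5])"
python3 -m jog '[{"dx":0,"dy":0,"dz":0,"twist":8,"claw":0.005},{"dx":0,"dy":0,"dz":0,"twist":16,"claw":0.005},{"dx":0,"dy":0,"dz":0,"twist":25,"claw":0.005},{"dx":0,"dy":0,"dz":0,"twist":34,"claw":0.005},{"dx":0,"dy":0,"dz":0,"twist":43,"claw":0.005},{"dx":0,"dy":0,"dz":0,"twist":51,"claw":0.005},{"dx":0,"dy":0,"dz":0,"twist":58,"claw":0.005},{"dx":0,"dy":0,"dz":0,"twist":62,"claw":0.005}]' 30
python3 -m jog '[{"dx":0,"dy":0,"dz":0,"twist":2,"claw":0.005},{"dx":0,"dy":0,"dz":0,"twist":2,"claw":0.005},{"dx":0,"dy":0,"dz":0,"twist":2,"claw":0.005}]' 30 ;python3 -c "$P"
```

```text
clock: 6.2
tcp_pos: [476.3, 238.6, 163.3]
orientation: [-0.508, 3.099, 0.001]
force: [-1.2, 1.6, 6.2]
opening: 15.5
gripper_force: 31.4
clock: 6.58
tcp_pos: [476.3, 238.6, 163.3]
orientation: [-0.559, 3.09, 0.001]
force: [-0.4, 0.8, 5.8]
opening: 15.7
gripper_force: 31.7
MZ [0.09886512 0.2195261  0.0938481 ] ROT [-5.59070453e-01  3.08977390e+00  9.28873125e-04] Q6 -1.6748869739679768
```

The tool's closing line is at 110.5°, exactly +60° from the contact angle. Now I release, rise and move aside to check.

```bash
python3 -m jog '[{"dx":0,"dy":0,"dz":0,"twist":0,"claw":0.05},{"dx":0,"dy":0,"dz":0,"twist":0,"claw":0.05},{"dx":0,"dy":0,"dz":0,"twist":0,"claw":0.05},{"dx":0,"dy":0,"dz":0.03,"twist":0,"claw":0.05},{"dx":0,"dy":0,"dz":0.08,"twist":0,"claw":0.05},{"dx":0,"dy":0,"dz":0.11,"twist":0,"claw":0.05},{"dx":-0.03,"dy":0.05,"dz":0.12,"twist":0,"claw":0.05},{"dx":-0.06,"dy":0.1,"dz":0.12,"twist":0,"claw":0.05}]' 30
python3 -m jog '[{"dx":-0.03,"dy":0.05,"dz":0,"twist":0,"claw":0.05},{"dx":-0.06,"dy":0.1,"dz":0,"twist":0,"claw":0.05},{"dx":-0.09,"dy":0.15,"dz":0,"twist":0,"claw":0.05},{"dx":-0.12,"dy":0.2,"dz":0,"twist":0,"claw":0.05},{"dx":-0.12,"dy":0.2,"dz":0,"twist":0,"claw":0.05},{"dx":-0.12,"dy":0.2,"dz":0,"twist":0,"claw":0.05}]' 30
python3 - <<'E'
from plant import *
from h import *
d={n:camera(n) for n in("scene","top")};pickle.dump(d,open("c1.pkl","wb"))
im=np.zeros((580,800,3),np.uint8)
im[:360,:400]=cv2.resize(d["top"]["image"][165:255,95:195],None,fx=4,fy=4,interpolation=2)
im[:360,400:760]=cv2.resize(d["scene"]["image"][225:345,305:425],None,fx=3,fy=3,interpolation=2)
im[360:,:]=cv2.resize(d["top"]["image"][155:265,0:400],None,fx=2,fy=2)
cv2.imwrite("pics/after.png",im)
E
```

```text
clock: 7.58
tcp_pos: [416.3, 339.2, 283.6]
orientation: [-0.555, 3.089, 0.002]
force: [0.3, 0.1, 0.2]
opening: 50.0
gripper_force: 0.0
clock: 8.32
tcp_pos: [295.6, 537.8, 281.7]
orientation: [0.56, -3.091, 0.002]
force: [-0.3, -0.1, 0.4]
opening: 50.1
gripper_force: 0.0
```

View pics/after.png

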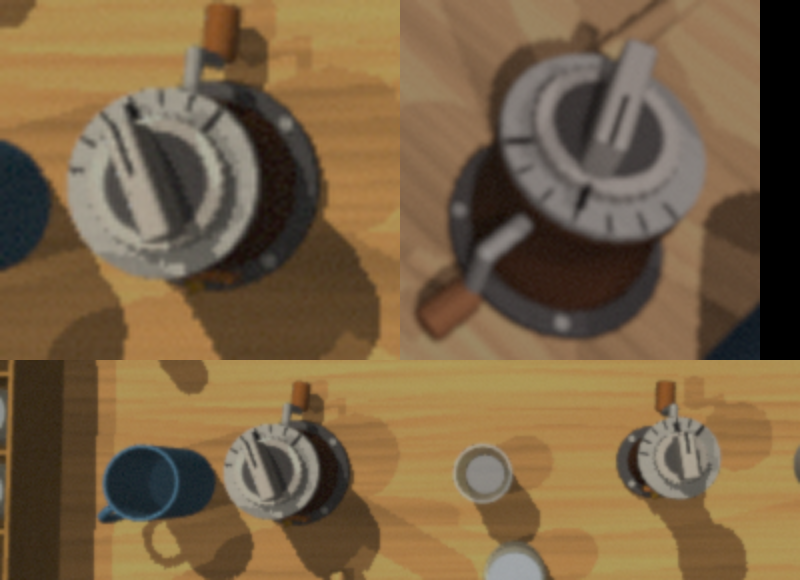

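After release, the pointer (scene crop (583,205)) covers a tick. Counting from the long mark at (515,142), three ticks remain beyond it (612, 643 and 672), so it sits on the third of six. The glass still stands at top (241,212), and the slim mill's ring looks the same as before.

```bash
python3 -c "
from plant import *
print(close_job())"
```

```text
the job is handed in; nothing more can be done
None
```

The squat mill's ring was turned clockwise to its stop and backed off 60°, with its pointer now on the third tick; I let go and handed the job in, with the slim mill untouched and the glass still upright.

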